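Brass blank from the tilt-out bin

ROBOT

A 6-joint arm with a two-finger parallel gripper is mounted at the origin on the work surface. World frame = base frame: x ahead of the robot, y to its left, z up, the work surface at z = 0. Lengths are in mm, angles in rad, forces in N, time in s.
With the tool pointing down it reaches from about 325 to 875 mm from the base axis. Payload 4.4 kg.
Tool frame: the origin (TCP) lies on the centre line of the jaws, within the pads' length; the fingertips stand ahead of it and the grasp point (between the pads) lies 6 mm ahead of it (ctrl.tcp_to_tips is the z of the fingertips in the tool frame, in mm); z points along the fingers, y is the line along which they close (so a half turn about z gives the same grasp; the last joint's range is limited). The gripper opens to 85 mm and grips with 20 to 120 N. Pads are 22 mm wide; open, the fingers measure 114 mm over their backs; the gripper's body (76 mm by 85 mm) begins 54 mm behind the grasp point. The pads swing forward as they close: fully open they stand 13 mm farther back than shut.
Start: joints at [0.953, 0.207, 1.542, -0, 1.393, -0.15], TCP at [259.291, 513.221, 256.282] pointing down, gripper open.
Joint ranges: [-2.73, 2.73], [-0.86, 2.22], [0.23, 2.46], [-1.11, 4.25], [0.08, 2.63], [-2.82, 2.82]. Speed limits (rad/s): [2.79, 2.79, 3.14, 3.14, 3.14, 3.14].

INTERFACE

Orientations are given as a 3x3 rotation matrix whose columns are the frame's x, y, z axes.
In Python, from plant import ctrl, sensors, optics gives the robot as it stands. Calls block until the motion is done:
- ctrl.move_ptp(position, orientation): joint-space move of the TCP to a pose.
- ctrl.move_l(position, rot=None, vel=150, threshold=None): straight line of the TCP; rot=None keeps the orientation; vel is the mean speed in mm/s. With threshold (N) it stops when the force on the tool has changed by that much, and returns True; else False.
- ctrl.set_joints(angles): joint-space move.
- ctrl.gripper_to(opening, force=None): finger opening in mm; force is the grip in N (None keeps the last); returns when the fingers have stopped.
- ctrl.hold(seconds).
- ctrl.solve_ik(position, orientation): joint angles nearest the present ones, or None.
- sensors.read_state(): the state.
- optics.grab_frame(name): name is "scene" or "top" or "wrist"; returns (picture, depth): 384x512x3 uint8, red, green, blue; 384x512 float32, mm along the optical axis (not along the pixel's ray), 0 where there is no reading.
- optics.camera_params(name): a dict with "mtx" (3x3 intrinsics, pixels), "k1" (the pictures are not rectified: a ray, as slopes to the right and down, at radius r is drawn at 1 + k1 r^2 times it, then the intrinsics apply), "R" (3x3) and "t" (3): a world point X has camera coordinates R X + t; the wrist camera has in their place "T_tool_cam" (4x4, takes a point from camera to tool coordinates, whose origin is the TCP and whose axes are the flange's). Camera axes: x right, y down, z forward; pixel columns grow to the right and rows downward; lengths in mm; the calibration is good to about 2 mm. A picture is of the moment at which its call begins: read the wrist's pose just before it. camera_params takes no time and is no camera call.
A pose or a line that the arm cannot do raises ctrl.MotionError and nothing moves.
- ctrl.finish_job(): hands the job in; it is judged then, once.
The state is a dict: "t": time; "q": joint angles; "qvel": joint speeds; "tau": joint torques, N m; "eef_pos": TCP position; "eef_rot": TCP orientation; "force": force on the tool from outside, world axes, zero at the start; "wrist_torque": the same for the moment, N m; "grip_width": finger opening in mm; "grasp_force": force on a finger pad.
Only numpy, scipy, OpenCV 4.12 (cv2) and the standard library are available. Lean on these libraries where they do the work, as an engineer would, in place of code of your own. Each camera call takes 0.05 s, during which the arm holds its last target. There are 200 camera calls.

TASK

On the goldsmith's bench, swing the wide tilt-out bin forward out of its housing so that the brass blank rolls to its mouth, then take the blank out and lay it on its side in the low rectangular wooden tray. Leave the bin swung out, keep the narrow bin shut, and set the blank down rather than dropping it.

Things in the scene. Friction and masses are not known exactly. Their poses are not given: they have to be found in the camera images.
- wide_bin (a joint): hinge of the wide tilt-out bin: a sheet-aluminium bin 170 mm wide, walls 4 mm, in a pale wooden housing 194 mm wide, 118 mm high. 0 = shut (floor level); grows as its top swings forward, to a stop at 0.8 rad. The hinge is stiff: the bin stays where it is left; swinging it takes about 10 N, e.g. with closed fingers put down behind the top of its front wall.
- wide_hinge (a point): middle of the wide bin's hinge line (the foot of its front wall), 20 mm above the bench; turns with the housing only. -x points forward, y along the hinge, z up. From here, bin shut: front wall x 0 to 4, top lip z 74 mm; floor top z 4, back to x 100; back wall 20 high. The housing's clear cover (top z 98) starts at x 50, so the mouth is open from above at x 4 to 50; tall sides only behind x 50.
- blank_center (a point): centre of the brass blank, a plain cylinder 32 mm in diameter and 50 mm long, 0.2 kg, its axis along this point's y. It lies in the wide bin, axis roughly along the hinge, at the back under the cover while the bin is shut; as the bin swings out it rolls into the corner of floor and front wall.
- tray_in (a point): centre of the inner floor of the low rectangular dark wooden tray, fixed to the bench left or right of the bins (a round white bowl is on the other side). Outside 160 mm along its x, 110 mm along its y, 26 mm high; walls and floor 5 mm thick. z is up.
- narrow_bin (a joint): hinge of the narrow tilt-out bin (100 mm wide, housing 124 mm wide), a bystander, shut or a little ajar at the start; 0 = shut, grows as it swings forward, to 0.8 rad.
There are look-alikes about, which are no part of the job. Leave any orange look-alike of the part that bears tray_in alone.

How it is judged (in metres and radians):
On the way:
1. the wide bin is swung forward by more than 0.5 rad (29 degrees) with the blank still in it (value of joint wide_bin above 0.5 rad and distance between blank_center and wide_hinge below 0.11 m), for 0.2 s.
At the end, for the whole second after the job is handed in: The brass blank lies at rest on its side on the tray's floor, within its walls (axis within 12 degrees of level, height within 5 mm); the wide bin is still swung out by more than 0.4 rad, and the narrow bin is under 0.3 rad (x of blank_center in the frame of tray_in between -0.07 and 0.07 m and y of blank_center in the frame of tray_in between -0.045 and 0.045 m and z of blank_center in the frame of tray_in between 0.01 and 0.021 m and angle between blank_center's own y axis and vertical between 1.35 and 1.79 rad and velocity of joint wide_bin between -0.05 and 0.05 rad/s and value of joint wide_bin above 0.4 rad and value of joint narrow_bin below 0.3 rad and linear speed of blank below 0.03 m/s); the robot touches nothing.
It fails at once if the narrow bin is swung open (beyond 0.3 rad) (value of joint narrow_bin above 0.3 rad).
It fails at once if the blank is dropped into the tray (falls faster than 0.7 m/s, a drop of more than about 25 mm) (horizontal distance between blank_center and tray_in below 0.08 m and z of blank_center in the frame of tray_in below 0.06 m and linear speed of blank above 0.7 m/s).
It also fails if it takes over 56 s, if anything falls off the work surface, if the arm or the gripper's body presses on something with over 40 N, if the wrist force passes 120 N, or if a joint passes its speed limit or range.

## Working session

There is one attempt and no reset: what is moved stays moved. The work goes in short steps, each a Python script; the robot and the scene stay as the last script left them, time stands still between calls to the robot, and variables do not carry over. Pictures are saved under pics/ and viewed, at most 10 in all, crops included, and the job is handed in when it is done.

```bash
ls; mkdir -p pics
cat > h.py <<'E'
import numpy as np, cv2, pickle
from plant import ctrl, sensors, optics
def grab(n):
    s=sensors.read_state(); im,d=optics.grab_frame(n); p=optics.camera_params(n)
    if 'T_tool_cam' in p:
        T=np.eye(4);T[:3,:3]=s['eef_rot'];T[:3,3]=s['eef_pos'];T=T@np.array(p['T_tool_cam'])
    else:
        T=np.eye(4);T[:3,:3]=np.array(p['R']).T;T[:3,3]=-T[:3,:3]@np.array(p['t'])
    r=dict(im=im,d=d,K=np.array(p['mtx'],float),k1=p['k1'],T=T); pickle.dump(r,open(f'pics/{n}.pkl','wb')); return r
def load(n): return pickle.load(open(f'pics/{n}.pkl','rb'))
def world(r,uv,z=None):
    uv=np.array(uv,float).reshape(-1,2)
    n=cv2.undistortPoints(uv[:,None],r['K'],np.array([r['k1'],0,0,0.]))[:,0]
    ray=np.c_[n,np.ones(len(n))]
    if z is None:
        i=uv.round().astype(int); dd=r['d'][i[:,1],i[:,0]]; P=ray*dd[:,None]; return P@r['T'][:3,:3].T+r['T'][:3,3]
    w=ray@r['T'][:3,:3].T; c=r['T'][:3,3]; return c+w*((z-c[2])/w[:,2])[:,None]
def crop(r,x0,y0,x1,y1,k,f):
    cv2.imwrite(f,cv2.resize(r['im'][y0:y1,x0:x1,::-1],None,fx=k,fy=k,interpolation=cv2.INTER_CUBIC))
E
python3 - <<'E'
from h import *
a=grab('scene');b=grab('top')
cv2.imwrite('pics/scene.png',a['im'][...,::-1]);crop(b,0,0,512,384,1.5,'pics/top.png')
print(b['T'].round(2),a['T'].round(2),sensors.read_state()['t'],ctrl.tcp_to_tips)
E
```

```text
pics
[[ 1.00000e-02 -9.90000e-01  1.50000e-01  2.82390e+02]
 [-1.00000e+00 -2.00000e-02 -3.00000e-02  3.88100e+01]
 [ 3.00000e-02 -1.50000e-01 -9.90000e-01  1.10031e+03]
 [ 0.00000e+00  0.00000e+00  0.00000e+00  1.00000e+00]] [[ 8.9000e-01  3.4000e-01 -3.1000e-01  7.9050e+02]
 [ 4.6000e-01 -6.7000e-01  5.9000e-01 -6.9443e+02]
 [-1.0000e-02 -6.6000e-01 -7.5000e-01  9.6589e+02]
 [ 0.0000e+00  0.0000e+00  0.0000e+00  1.0000e+00]] 0.1 25.0
```

View pics/top.png

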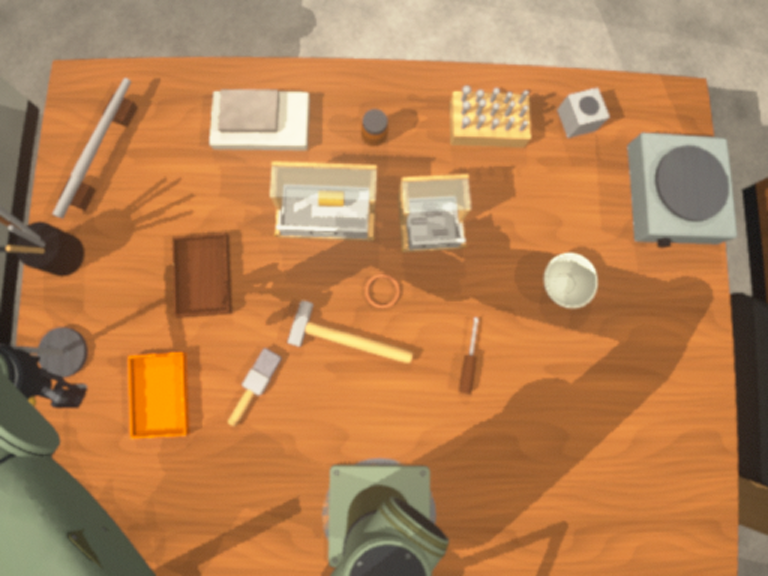

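View pics/scene.png

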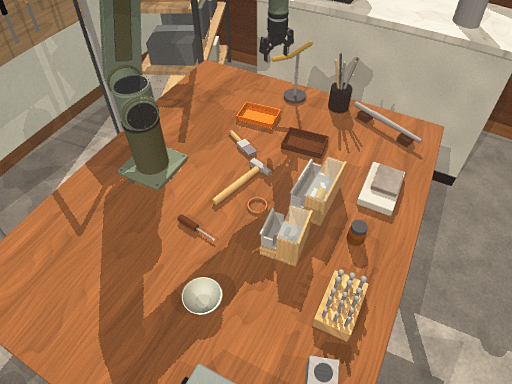

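The top picture (1.5x) shows the wide bin at (325,200), with the brass blank at (331,199) under the cover. The narrow bin is at (433,212), the dark tray at (203,273) and the bowl at (570,280).

Candidates:
- **Tray:** dark wooden at (203,273) or orange at (158,394). I choose the dark one.
- **Bin:** left at (325,200), wide, or right at (433,212), narrow. I choose the left.
- **Blank:** yellow cylinder in the bin at (331,199), or the dark cylinder at (375,125). I choose the yellow one.

Next is a close crop to check these and read corners.

Run:
```python
from h import *
b=load('top'); crop(b,110,95,320,220,3.8,'pics/c1.png')
```

```text
(no output)
```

View pics/c1.png

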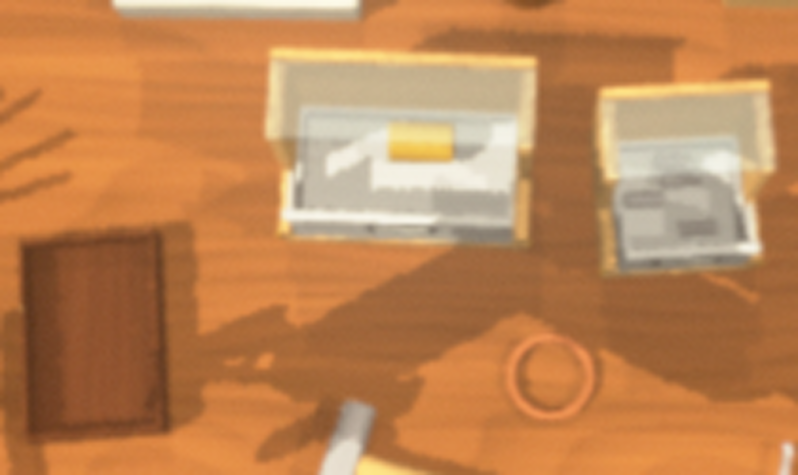

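The close crop shows the dark tray with top corners near (22,242), (160,232), (168,432) and (30,437). The wide housing's tall top runs along (272,50)-(537,58), its front lip along (285,214)-(527,226), and the blank is at (420,142). This confirms the choices.

Run:
```python
from h import *
np.set_printoptions(suppress=True,precision=1)
b=load('top')
W=lambda pts,z:world(b,np.array(pts)/3.8+[110,95],z)
t=W([(22,242),(160,232),(168,432),(30,437)],26);print('tray',t,t.mean(0),np.linalg.norm(t-np.roll(t,1,0),axis=1))
print('housing back',W([(270,48),(538,57)],118));print('cover front',W([(267,137),(533,151)],118))
print('lip',W([(285,210),(285,222),(518,218),(518,230)],94))
# cloud
v,u=np.mgrid[95:220,110:320]; P=world(b,np.c_[u.ravel(),v.ravel()])
M=P[:,2]
def rect(m,n):
    q=P[m]; r=cv2.minAreaRect(q[:,:2].astype(np.float32)); print(n,len(q),r,q[:,2].mean())
s=(P[:,1]>20)&(P[:,1]<260)
U=u.ravel()
rect((M>112)&(M<125)&(U<258),'wide>112'); rect((M>112)&(M<125)&(U>262),'narrow>112')
rect((M>86)&(M<102)&(U<252)&(P[:,0]<P[(M>112)&(U<258),0].min()-8),'lip wide'); rect((M>86)&(M<102)&(U>266)&(P[:,0]<P[(M>112)&(U>262),0].min()-8),'lip narrow')
rect((M>18)&(M<32)&(U<156)&(v.ravel()>150),'tray')
# column profile through the wide bin
for c in (200,225,300):
    print(c,[tuple(x) for x in world(b,[(c,r) for r in range(108,162,2)])[:,[0,2]].round().astype(int).tolist()])
```

```text
tray [[531.2 416.2  26. ]
 [540.8 306.7  26. ]
 [383.6 291.9  26. ]
 [377.6 399.3  26. ]] [458.3 353.5  26. ] [154.6 110.  157.9 107.5]
housing back [[658.8 211.2 118. ]
 [655.8  14.3 118. ]]
cover front [[590.7 210.  118. ]
 [583.8  16.9 118. ]]
lip [[542.6 198.2  94. ]
 [533.5 197.8  94. ]
 [539.8  26.7  94. ]
 [530.7  26.5  94. ]]
wide>112 1620 ((623.6834716796875, 115.24427032470703), (195.59397888183594, 67.0812759399414), 89.35246276855469) 117.85973040034838
narrow>112 1019 ((604.4788818359375, -94.74320220947266), (66.9214859008789, 122.79264831542969), 5.121860027313232) 117.96750501152759
lip wide 0 ((0.0, 0.0), (0.0, 0.0), 0.0) nan
lip narrow 0 ((0.0, 0.0), (0.0, 0.0), 0.0) nan
tray 368 ((461.2810974121094, 359.16986083984375), (163.2959747314453, 112.22527313232422), 5.57056999206543) 24.02853056863291
200 [(704, 0), (651, 122), (648, 114), (642, 116), (636, 116), (630, 117), (624, 116), (618, 117), (611, 121), (606, 118), (600, 119), (595, 117), (617, 27), (613, 21), (606, 21), (600, 21), (594, 20), (588, 20), (580, 26), (575, 23), (569, 21), (546, 87), (538, 94), (542, 57), (541, 36), (542, 4), (537, 0)]
225 [(706, -1), (652, 125), (651, 111), (643, 117), (638, 114), (630, 119), (625, 118), (619, 118), (614, 115), (607, 120), (602, 116), (597, 113), (591, 115), (605, 51), (600, 47), (601, 23), (595, 22), (589, 23), (583, 21), (575, 28), (570, 25), (564, 23), (541, 90), (541, 67), (540, 44), (540, 19), (538, 3)]
300 [(712, -1), (704, 2), (699, -2), (692, 0), (640, 124), (635, 121), (630, 119), (625, 116), (618, 119), (613, 118), (606, 119), (601, 117), (595, 118), (590, 116), (583, 120), (578, 117), (598, 30), (593, 26), (587, 24), (581, 25), (574, 27), (568, 26), (563, 24), (557, 23), (551, 21), (544, 24), (521, 93)]<stdin>:12: RuntimeWarning: Mean of empty slice.
  ret = ret.dtype.type(ret / rcount)
```

Estimates:
- Hinge at about (540, 116.5, 20), with hinge y along (0.016, 1, 0).
- Tray centre at about (460, 356), long axis at 5.5° from world x.

I'll swing the bin with closed fingers at y≈160, to the left of the blank.

```bash
cat >> h.py <<'E'
H=np.array([540,116.5,20.]); a=0.016
XH=np.array([np.cos(a),-np.sin(a),0]); YH=np.array([np.sin(a),np.cos(a),0])
def down(y):
    y=np.array(y,float)/np.linalg.norm(y); z=np.array([0,0,-1.]); return np.c_[np.cross(y,z),y,z]
def best(p,y):  # choose half-turn with smaller |q6|
    o=[]
    for s in(1,-1):
        R=down(s*np.array(y)); q=ctrl.solve_ik(p,R)
        if q is not None:o.append((abs(q[5]),R))
    return min(o,key=lambda t:t[0])[1]
def hp(x,y,z): return H+x*XH+y*YH+np.array([0,0,z])
E
python3 - <<'E'
from h import *
np.set_printoptions(suppress=True,precision=2)
st=sensors.read_state
ctrl.gripper_to(0)
Y=42; S=62
p=hp(28,Y,S+25); R=best(p+[0,0,80],YH)
ctrl.move_ptp(p+[0,0,80],R); print(st()['t'],st()['q'])
print(ctrl.move_l(p,vel=100,threshold=8),st()['eef_pos'],st()['force'])
for th in [0]+list(np.arange(.1,.76,.13))+[.76]:
    c,s=np.cos(th),np.sin(th)
    h=ctrl.move_l(hp(4*c-S*s+11,Y,S*c+4*s+25),vel=50,threshold=45)
    print(round(th,2),h,st()['eef_pos'],st()['force'])
    if h:break
e=np.array(st()['eef_pos'])
ctrl.move_l(e+5*XH,vel=60); ctrl.move_l(e+5*XH+[0,0,80],vel=150)
ctrl.move_ptp(hp(-20,0,290),R); ctrl.gripper_to(72)
w=grab('wrist'); t=grab('top'); print(st()['t'])
cv2.imwrite('pics/w1.png',w['im'][...,::-1])
E
```

```text
2.6 [ 0.13  0.3   1.57  0.    1.27 -1.43]
False [569.37 158.15 107.73] [ 0.4  -0.19  0.07]
0 False [555.6  158.35 107.6 ] [ 1.02  0.01 -0.05]
0.1 False [550.65 158.4  107.74] [4.08 0.3  0.77]
0.23 False [541.79 158.58 106.77] [3.24 1.15 2.4 ]
0.36 False [533.06 158.71 104.48] [1.76 0.13 2.56]
0.49 False [524.88 158.76 101.09] [0.55 0.74 3.3 ]
0.62 False [517.79 158.87  97.08] [-0.38  0.93  2.07]
0.75 False [511.64 158.89  92.45] [ 1.97  0.9  -0.01]
0.76 False [511.58 158.89  92.45] [2.03 0.63 0.45]
8.375
```

View pics/w1.png

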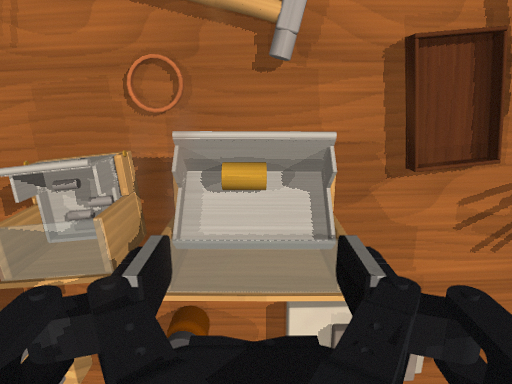

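The wrist picture shows the wide bin swung out, with its lip along (173,134)-(337,134). The blank lies at (244,177) in the corner of floor and front wall, axis along the hinge. The dark tray is at (457,98). Next I'll measure the blank, lip and tray.

Run:
```python
from h import *
np.set_printoptions(suppress=True,precision=1)
w=load('wrist'); hsv=cv2.cvtColor(w['im'],cv2.COLOR_RGB2HSV)
m=cv2.inRange(hsv,(15,150,80),(32,255,255)); m[:150]=0;m[200:]=0;m[:,:205]=0;m[:,285:]=0
v,u=np.nonzero(m); P=world(w,np.c_[u,v]); print(len(P),u.min(),u.max(),v.min(),v.max())
ok=(P[:,2]>30)&(P[:,2]<80);P=P[ok]
print(np.percentile(P,[2,50,98],axis=0), cv2.minAreaRect(P[:,:2].astype(np.float32)))
print('centre by mask at z48', world(w,[(u.min(),v.mean()),(u.max()+1,v.mean())],48))
print('lip depth',world(w,[(200,135),(255,135),(310,135),(200,133),(310,133),(200,137),(310,137)]))
print('col',world(w,[(244,r) for r in range(128,240,6)])[:,[0,2]].tolist())
t=world(w,[(415,30),(506,27),(500,162),(407,171)],26); print('tray?',t,t.mean(0))
v,u=np.mgrid[10:185,395:512];P=world(w,np.c_[u.ravel(),v.ravel()]);k=(P[:,2]>20)&(P[:,2]<31);print(cv2.minAreaRect(P[k,:2].astype(np.float32)),np.median(P[(P[:,2]>2)&(P[:,2]<9),2]))
```

```text
1254 221 266 162 189
[[525.4  81.2  47.7]
 [537.3 105.2  62.8]
 [554.7 128.6  66. ]] ((540.2137451171875, 104.85700988769531), (49.68950653076172, 30.06733512878418), 88.97898864746094)
centre by mask at z48 [[540.7  78.5  48. ]
 [541.6 131.3  48. ]]
lip depth [[491.   61.3  76.1]
 [491.9 118.1  76.6]
 [492.9 175.1  75.6]
 [489.2  61.1  73.8]
 [490.9 175.2  74.9]
 [493.1  61.1  75.3]
 [494.8 175.   76.3]]
col [[491.2740687079739, 1.1559565772103042], [490.7777027100568, 75.96465127910147], [497.2342655645691, 73.81631149747278], [504.6452110190656, 65.82317534376824], [512.46465628272, 57.39427288200494], [520.8254429993019, 47.94167245975649], [526.3810948740987, 54.90794822596018], [531.9196293981988, 61.05120892913328], [538.1188911277069, 63.64054929610063], [544.7394967403402, 64.41736982873766], [553.054403931496, 59.04257886815867], [563.2795852436924, 47.988435164922464], [569.1234064581556, 52.76514826790623], [574.4666893657859, 58.7267067992193], [579.7283315412344, 64.46224797820008], [585.5033407796693, 68.38132681175836], [590.9333786598696, 72.98117872399797], [596.0217588319692, 78.15096117617895], [600.5011911851414, 84.43207272324935]]
tray? [[382.4 298.7  26. ]
 [377.1 405.7  26. ]
 [533.7 422.2  26. ]
 [543.6 304.   26. ]] [459.2 357.6  26. ]
((460.089111328125, 359.5950622558594), (160.84063720703125, 111.68270111083984), 5.500524520874023) 6.104649547527686
```

Run:
```python
from h import *
np.set_printoptions(suppress=True,precision=2)
st=sensors.read_state
p=np.array([540.7,104.9,66.5]); R=best(p+[0,0,60],YH)
ctrl.move_ptp(p+[0,0,60],R)
print(ctrl.move_l(p,vel=60,threshold=8),st()['eef_pos'],st()['force'])
ctrl.gripper_to(40,40); s=st(); print(s['grip_width'],s['grasp_force'],s['force'],s['t'])
w=grab('wrist')
ctrl.move_l(p+[-3,0,15],vel=50);ctrl.move_l(p+[-3,0,120],vel=120)
s=st(); print(s['grip_width'],s['grasp_force'],s['force'],s['t'])
w=grab('wrist'); cv2.imwrite('pics/w2.png',w['im'][...,::-1])
```

```text
False [541.17 104.94  66.95] [-0.23  0.54  0.12]
49.35873372570206 41.37768745422363 [-1.   -0.36  5.35] 10.6167
49.248742623475685 41.66236996650696 [ 0.43 -0.15 -1.9 ] 12.15
```

View pics/w2.png

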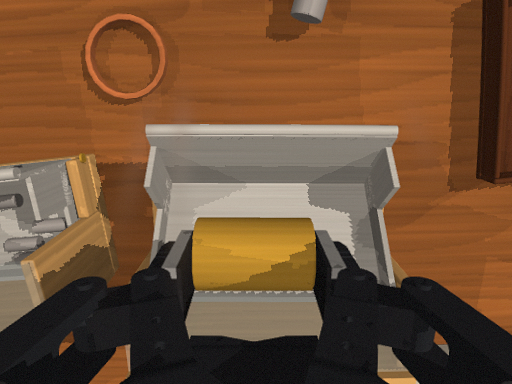

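The blank is held level between the pads, spanning (193..316, 255), and the bin stays out. Now I'll place it.

Run:
```python
from h import *
np.set_printoptions(suppress=True,precision=2)
st=sensors.read_state
b=np.radians(5.5); y=[np.cos(b),np.sin(b),0]
p=np.array([460,358.5,130.]); R=best(p,y)
ctrl.move_ptp(p,R); ctrl.move_l([460,358.5,55],vel=80); ctrl.hold(.3)
print(ctrl.move_l([460,358.5,37],vel=15,threshold=4),st()['eef_pos'],st()['force'])
ctrl.gripper_to(60); e=np.array(st()['eef_pos']); ctrl.hold(.3)
ctrl.move_l(e+[0,0,20],vel=40); ctrl.move_l(e+[0,0,180],vel=150)
w=grab('wrist'); t=grab('top'); print(st()['t'],st()['force'])
cv2.imwrite('pics/w3.png',w['im'][...,::-1]); crop(t,110,95,320,220,3.8,'pics/t3.png')
m=cv2.inRange(cv2.cvtColor(w['im'],cv2.COLOR_RGB2HSV),(18,150,80),(32,255,255)); v,u=np.nonzero(m)
P=world(w,np.c_[u,v]); k=(P[:,2]>10)&(P[:,2]<50)&(np.hypot(P[:,0]-460,P[:,1]-358)<90);P=P[k]
print(len(P),np.percentile(P,[2,50,98],axis=0))
```

```text
True [459.89 358.45  40.13] [-0.51 -0.16  6.37]
18.725 [ 0.75 -0.07 -1.47]
1851 [[435.02 343.71  20.69]
 [458.85 360.64  35.71]
 [482.88 373.39  38.72]]
```

View pics/w3.png

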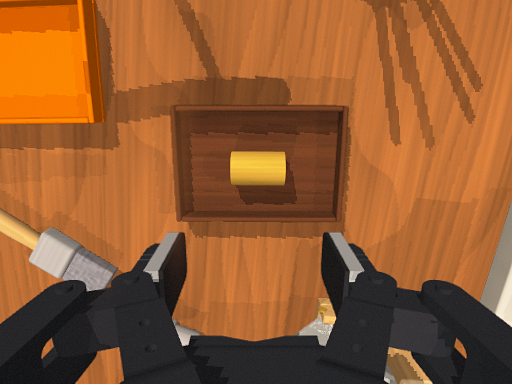

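View pics/t3.png

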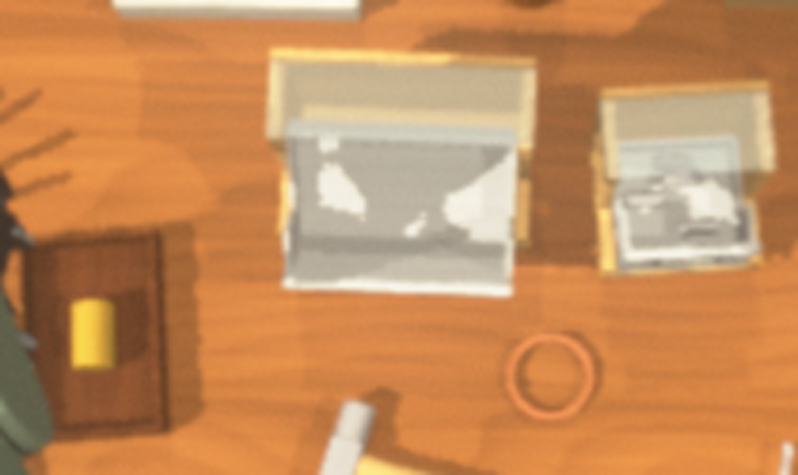

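The blank lies on its side mid-tray (wrist picture (258,168), top height about 38 mm). In the top crop the wide bin is still out, with its lip along (285,285)-(512,292), and the narrow bin is unchanged. Handing in.

```bash
python3 -c "
from plant import ctrl
print(ctrl.finish_job())"
```

```text
the job is handed in; nothing more can be done
None
```

I handed the job in at about 19 s of the 56 s: the blank lies on its side mid-tray, the wide bin is still swung out about 0.72 rad, and the narrow bin was not touched; `finish_job` returned no verdict, so I don't know how it was judged.

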